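Clear the parts tote and run its nuts into the pouring corner

ROBOT

A 6-joint arm with a two-finger parallel gripper is mounted at the origin on the work surface. World frame = base frame: x ahead of the robot, y to its left, z up, the work surface at z = 0. Lengths are in m, angles in degrees, forces in N, time in s.
With the tool pointing down it reaches from about 0.325 to 0.85 m from the base axis. Payload 15.5 kg.
Tool frame: the origin (TCP) lies midway between the tips of the shut fingers; the grasp point (between the pads) lies 19 mm behind it; z points along the fingers, y is the line along which they close (so a half turn about z gives the same grasp; the last joint's range is limited). The gripper opens to 91 mm and grips with 3 to 60 N. Pads are 32 mm wide; open, the fingers measure 118 mm over their backs; the gripper's body (76 mm by 178 mm) begins 60 mm behind the grasp point.
Start: joints at [60.991, 28.281, 77.091, -0, 74.628, -5.472], TCP at [0.25, 0.573, 0.214] pointing down, gripper open.
Joint ranges: [-166.48, 166.48], [-47.26, 123.95], [12.59, 153.08], [-70.14, 250.14], [6.76, 159.57], [-176.63, 176.63]. Speed limits (degrees/s): [108.29, 108.29, 147.25, 172.46, 172.46, 172.46].

INTERFACE

Orientations are given as a 3x3 rotation matrix whose columns are the frame's x, y, z axes.
In Python, from bench import ctrl gives the robot as it stands. The module is installed in compiled form; this text tells all that it offers. Calls block until the motion is done:
- ctrl.goto(position, orientation): joint-space move of the TCP to a pose.
- ctrl.move_l(position, vel=0.15, ori=None, contact_N=None): straight line of the TCP; ori=None keeps the orientation; vel is the mean speed in m/s. With contact_N (N) it stops when the force on the tool has changed by that much, and returns True; else False.
- ctrl.movej(angles): joint-space move.
- ctrl.command_gripper(opening): opening from 0.0 (shut) to 1.0 (fully open); the grip force is fixed at half the most; returns when the fingers have stopped.
- ctrl.sleep(seconds).
- ctrl.ik(position, orientation): joint angles nearest the present ones, or None.
- ctrl.read_camera(name): name is "side" or "top"; returns the picture (480x640x3 uint8, blue, green, red); there is no depth.
- ctrl.camera_params(name): a dict with "fx", "fy", "cx", "cy" (pixels), "D" ([k1, k2, p1, p2, k3] as OpenCV has them; the pictures are not rectified), "pose" (4x4, takes a point from camera to world coordinates). Camera axes: x right, y up, looking along -z (the intrinsics and any distortion apply to the point x, -y, -z); pixel columns grow to the right and rows downward; lengths in m; the calibration is good to about 2 mm. A picture is of the moment at which its call begins. camera_params takes no time and is no camera call.
A pose or a line that the arm cannot do raises ctrl.MotionError and nothing moves.
- ctrl.sign_off(): hands the job in; it is judged then, once.
Readings, each from a call of its own:
- ctrl.current_t(): time.
- ctrl.current_q(): joint angles.
- ctrl.current_dq(): joint speeds.
- ctrl.current_effort(): joint torques, N m.
- ctrl.current_tool_pos(): TCP position.
- ctrl.current_eef_rot(): TCP orientation.
- ctrl.current_contact_force(): force on the tool from outside, world axes, zero at the start.
- ctrl.current_wrist_torque(): the same for the moment, N m.
- ctrl.current_grip_width(): opening from 0.0 (shut) to 1.0 (fully open).
- ctrl.current_grasp_force(): force on a finger pad.
Only numpy, scipy, OpenCV 4.12 (cv2) and the standard library are available. Lean on these libraries where they do the work, as an engineer would, in place of code of your own. Each camera call takes 0.05 s, during which the arm holds its last target. There are 200 camera calls.

TASK

A closed carton has been left standing in the parts tote among three loose axle nuts: take it out and stack it squarely on top of the column of two like cartons, and let go of it. Then lift the tote (it has an upright grip at one end) clear of the bench and tilt it until all three nuts have slid together into the corner that has the pouring lip. Finish while still holding it there in the air, that corner lowest and the nuts at rest in it, and leave the other things on the bench where they are.

Things in the scene. Friction and masses are not known exactly. Their poses are not given: they have to be found in the camera images.
- tote: open grey plastic parts tote, 210 x 150 x 44 mm outside (its x, y, z), walls and floor 4 mm, about 200 g empty; origin at the centre of its underside, z up. A solid upright grip stands against the outside of its -x end, and a small pouring lip juts out diagonally (28 mm) at the rim of its (+x, +y) corner. Stands loose on the bench, beside the column of cartons, on either side
- tote_grip (a point): point on the tote's upright grip at the height to take it, 68 mm above the tote's underside (tote frame: x -112, y 0, z 68 mm). The grip is a block 14 mm thick (along tote x), 60 mm wide (along tote y) and rises to 82 mm above the underside (38 mm above the rim)
- tote_corner (a point): inner floor corner of the tote below the pouring lip (tote frame: x 101, y 71, z 4 mm), where the nuts must gather; axes as the tote's
- tote_low (a point): outer bottom corner of the tote below the pouring lip (tote frame: x 105, y 75, z 0 mm); axes as the tote's
- carton_loose: closed cardboard carton 50 x 64 x 70 mm (x, y, z) with a strip of paper tape over its lid, about 120 g; origin at the centre of its underside, z up; stands upright in the tote, towards the +x end
- carton_second: closed cardboard carton 50 x 64 x 70 mm (x, y, z) with a strip of paper tape over its lid, about 120 g; origin at the centre of its underside, z up; stands on carton_base and is the present top of the column
- carton_base: closed cardboard carton 50 x 64 x 70 mm (x, y, z) with a strip of paper tape over its lid, about 120 g; origin at the centre of its underside, z up; stands on the bench, the bottom of the column
- nut1: flanged steel axle nut lying in the tote, flange 22 mm across and 4 mm thick, hexagon 15 mm across flats, 14 mm high, 22 g; origin at the centre of its flange face (underside), z up out of the nut. It slides easily on the tote's smooth floor and walls (friction about 0.2; it starts to slide at about 10 to 13 degrees of slope)
- nut2: flanged steel axle nut lying in the tote, flange 22 mm across and 4 mm thick, hexagon 15 mm across flats, 14 mm high, 22 g; origin at the centre of its flange face (underside), z up out of the nut. It slides easily on the tote's smooth floor and walls (friction about 0.2; it starts to slide at about 10 to 13 degrees of slope)
- nut3: flanged steel axle nut lying in the tote, flange 22 mm across and 4 mm thick, hexagon 15 mm across flats, 14 mm high, 22 g; origin at the centre of its flange face (underside), z up out of the nut. It slides easily on the tote's smooth floor and walls (friction about 0.2; it starts to slide at about 10 to 13 degrees of slope)
- drink_can: upright drink can, 66 mm across, 115 mm high, origin at the centre of its underside; bystander beyond the work
- grease_tub: white screw-top tub, 80 mm across, 95 mm high, origin at the centre of its underside; bystander on the right
- spanner: open-ended spanner 190 mm long lying flat, origin under its middle; bystander on the left
Mind the look-alikes: they are no part of the job. Leave any turquoise or yellow look-alike of the carton_base alone. What is shaped like the carton_loose but turquoise is not meant.

How it is judged (in metres and radians):
On the way, in this order (a step that is already met when the one before it is completed fails the run):
1. the carton from the tote stands squarely on the column and has been let go (horizontal distance between carton_loose and carton_second below 0.012 m and z of carton_loose in the frame of carton_second between 0.064 and 0.076 m and angle between the x axis of carton_loose and the x axis of carton_second, either way round below 0.15 rad and angle between carton_loose's own z axis and vertical below 0.08 rad and linear speed of carton_loose below 0.03 m/s and horizontal distance between carton_second and carton_base below 0.014 m and z of carton_second in the frame of carton_base above 0.064 m and contact force between the fingers and carton_loose below 0.1 N), for 0.3 s.
2. the tote is held by the gripper clear of the bench (height (world z) of tote_low above 0.02 m and height (world z) of tote_grip above 0.085 m and contact force between the fingers and tote above 1 N and contact force between tote and carton_base below 0.1 N and contact force between tote and carton_second below 0.1 N and contact force between tote and carton_loose below 0.1 N and contact force between tote and drink_can below 0.1 N and contact force between tote and grease_tub below 0.1 N and contact force between tote and spanner below 0.1 N), for 0.2 s.
At the end, for the whole second after the job is handed in: Tote held by the gripper, touching nothing else, lowest corner over 20 mm up, leaning 0.2 to 1.1 rad, +x and +y each at least 0.07 rad below level; each nut at rest in it within 60 mm of the lip corner along both walls; third carton released, within 12 mm and 0.15 rad of the one below (all of step 1 and all of step 2 and z of nut1 in the frame of tote between -0.002 and 0.04 m and x of nut1 in the frame of tote between -0.103 and 0.103 m and y of nut1 in the frame of tote between -0.073 and 0.073 m and x of each of nut1, nut2, nut3 in the frame of tote_corner above -0.06 m and y of each of nut1, nut2, nut3 in the frame of tote_corner above -0.06 m and linear speed of each of nut1, nut2, nut3, tote below 0.03 m/s and z of nut2 in the frame of tote between -0.002 and 0.04 m and x of nut2 in the frame of tote between -0.103 and 0.103 m and y of nut2 in the frame of tote between -0.073 and 0.073 m and z of nut3 in the frame of tote between -0.002 and 0.04 m and x of nut3 in the frame of tote between -0.103 and 0.103 m and y of nut3 in the frame of tote between -0.073 and 0.073 m and angle between tote's own z axis and vertical between 0.2 and 1.1 rad and angle between tote's own x axis and vertical above 1.6408 rad and angle between tote's own y axis and vertical above 1.6408 rad and angular speed of tote below 0.2 rad/s); the arm keeps its last pose, push and grip.
It fails at once if a bystander is moved by more than 25 mm (distance of any of drink_can, grease_tub, spanner from where it was at the start of the episode above 0.025 m).
It fails at once if the column of cartons is shoved by more than 30 mm or knocked over (distance of any of carton_base, carton_second from where it was at the start of the episode above 0.03 m).
It fails at once if a nut is spilled out of the tote onto the bench (distance between nut1 and tote above 0.16 m or distance between nut2 and tote above 0.16 m or distance between nut3 and tote above 0.16 m).
It also fails if it takes over 54 s, if anything falls off the work surface, if the arm or the gripper's body presses on something with over 40 N, if the wrist force passes 120 N, or if a joint passes its speed limit or range.

## Working session

There is one attempt and no reset: what is moved stays moved. The work goes in short steps, each a Python script; the robot and the scene stay as the last script left them, time stands still between calls to the robot, and variables do not carry over. Pictures are saved under pics/ and viewed, at most 10 in all, crops included, and the job is handed in when it is done.

```bash
mkdir -p pics; python3 - <<'E'
from bench import ctrl
import cv2,numpy as np
for n in("top","side"):
    im=ctrl.read_camera(n); cv2.imwrite(f"pics/{n}0.png",im)
    p=ctrl.camera_params(n); print(n,p["fx"],p["fy"],p["cx"],p["cy"],p["D"]);print(np.round(p["pose"],4))
print(ctrl.current_t())
E
```

```text
top 554.1177361341897 554.1177361341897 311.82081261383604 247.81926091338306 [-0.15973649  0.          0.          0.          0.        ]
[[ 1.600e-03  9.899e-01 -1.417e-01  4.428e-01]
 [-1.000e+00  1.600e-03  4.000e-04  1.610e-02]
 [ 6.000e-04  1.417e-01  9.899e-01  1.278e+00]
 [ 0.000e+00  0.000e+00  0.000e+00  1.000e+00]]
side 458.1450383991644 458.1450383991644 316.9150427048024 231.36953466559282 [-0.01411683  0.          0.          0.          0.        ]
[[ 0.852   0.2943 -0.4329  0.0282]
 [-0.5233  0.457  -0.7193 -0.9487]
 [-0.0138  0.8394  0.5434  0.7801]
 [ 0.      0.      0.      1.    ]]
0.1
```

View pics/top0.png

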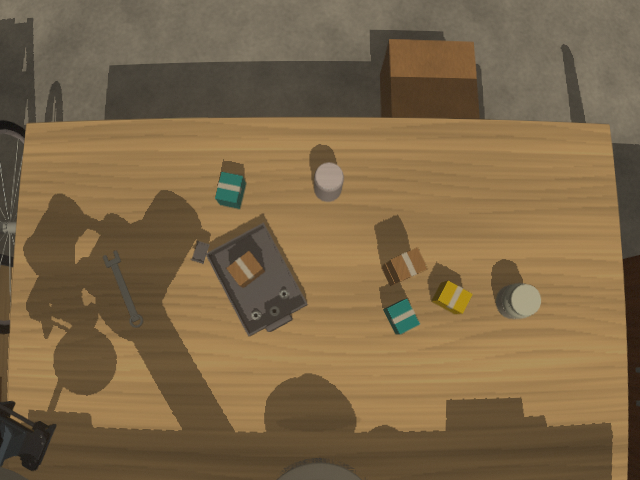

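View pics/side0.png

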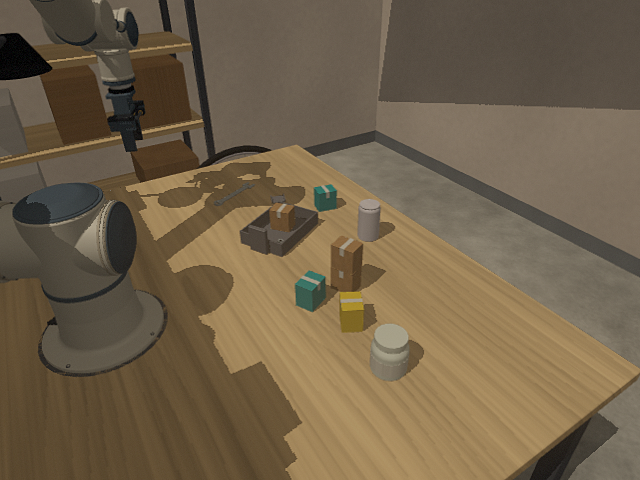

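Candidates in the top view. For the loose carton: brown in the tote (245,268), turquoise (230,188) and (403,316), yellow (454,296), and the brown column (408,264). By the description I choose the brown carton in the tote and the brown two-high column. The lip is at (201,250) and the grip at (280,323). The close crop comes next.

```bash
python3 - <<'E'
import cv2,numpy as np
t=cv2.imread("pics/top0.png");s=cv2.imread("pics/side0.png")
M=np.zeros((600,800,3),np.uint8)
def put(im,x,y,w,h,k,X,Y):
    c=cv2.resize(im[y:y+h,x:x+w],None,fx=k,fy=k,interpolation=cv2.INTER_CUBIC);M[Y:Y+c.shape[0],X:X+c.shape[1]]=c
put(t,185,208,130,133,3,0,0);put(s,235,193,90,64,3,0,400)
put(t,375,240,60,60,6,400,0);put(s,325,232,45,65,3.6,400,362)
cv2.imwrite("pics/mos.png",M)
h=cv2.cvtColor(t,cv2.COLOR_BGR2HSV)
for n,p in dict(cart=(245,262),cart2=(250,275),tape=(246,270),col=(398,268),side=(388,272),wood=(340,230),tote=(265,260),yel=(454,296)).items():print(n,h[p[1],p[0]])
h=cv2.cvtColor(s,cv2.COLOR_BGR2HSV)
for n,p in dict(ctop=(276,209),cf=(280,220),coltop=(338,242),colf=(345,265),wood=(400,300)).items():print(n,h[p[1],p[0]])
E
```

```text
cart [ 15 145 135]
cart2 [ 19  61 164]
tape [ 19  60 165]
col [ 16 146 133]
side [ 17 133  69]
wood [ 18 126 160]
tote [16 47 93]
yel [ 19  59 165]
ctop [ 16 144 135]
cf [ 15 143  98]
coltop [ 17 135 136]
colf [ 15 134 105]
wood [ 18 113 151]
```

View pics/mos.png

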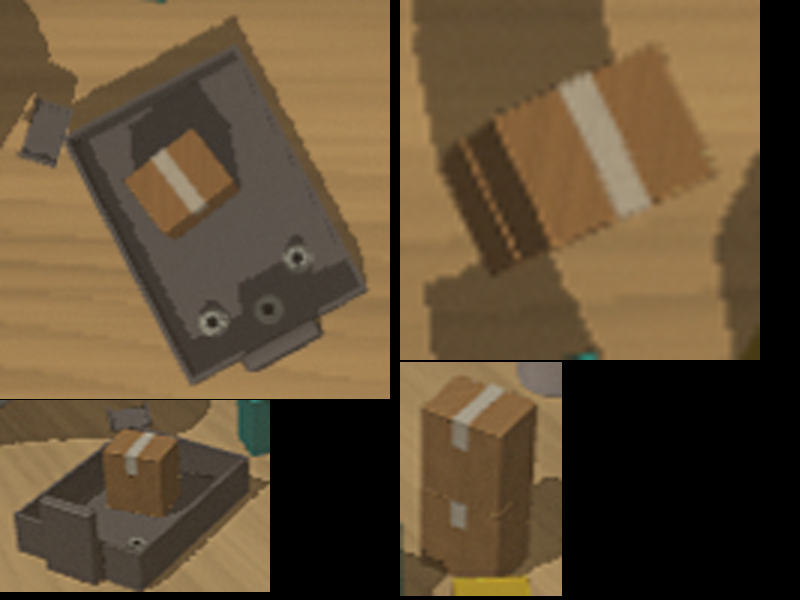

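The crop confirms it: a brown carton stands in the tote at about (245,268), and the two-high brown column's top face is centred near (409,264). The lip corner is at (209,254), the grip at (279,323), and the three nuts are near (256,315), (274,311) and (284,294). Next I measure.

```bash
cat > h.py <<'E'
import cv2,numpy as np
from bench import ctrl
def ray(n,uv):
    p=ctrl.camera_params(n);K=np.array([[p["fx"],0,p["cx"]],[0,p["fy"],p["cy"]],[0,0,1]])
    q=cv2.undistortPoints(np.array(uv,float).reshape(-1,1,2),K,np.array(p["D"],float)).reshape(-1,2)
    P=np.array(p["pose"]);d=np.c_[q[:,0],-q[:,1],-np.ones(len(q))]@P[:3,:3].T
    return P[:3,3],d
def plane(n,uv,z):
    o,d=ray(n,uv);return o+d*((z-o[2])/d[:,2])[:,None]
def tri(a,b):
    """a: top pixels, b: side pixels -> midpoint, gap"""
    o1,d1=ray("top",a);o2,d2=ray("side",b);r=[]
    for u,v in zip(d1,d2):
        s=np.linalg.lstsq(np.c_[u,-v],o2-o1,rcond=None)[0]
        x,y=o1+s[0]*u,o2+s[1]*v;r.append([*(x+y)/2,np.linalg.norm(x-y)])
    return np.array(r)
def face(im,box):
    """min-area rect of the lit brown+tape top face in box x0,y0,x1,y1"""
    x0,y0,x1,y1=box;h=cv2.cvtColor(im,cv2.COLOR_BGR2HSV)
    m=cv2.inRange(h,(10,132,112),(17,170,150))|cv2.inRange(h,(10,40,140),(25,80,200))
    k=np.zeros_like(m);k[y0:y1,x0:x1]=m[y0:y1,x0:x1]
    k=cv2.morphologyEx(cv2.morphologyEx(k,cv2.MORPH_CLOSE,np.ones((3,3))),cv2.MORPH_OPEN,np.ones((4,4)))
    c=max(cv2.findContours(k,0,2)[0],key=cv2.contourArea);return cv2.boxPoints(cv2.minAreaRect(c)),cv2.contourArea(c)
E
python3 - <<'E'
from h import *
np.set_printoptions(precision=4,suppress=True)
t=cv2.imread("pics/top0.png");s=cv2.imread("pics/side0.png")
col=np.array([[495,115],[655,45],[715,178],[552,250]])/6+[375-400/6,240]
loo=np.array([[125,182],[192,130],[238,180],[172,234]])/3+[185,208]
for nm,hand,box,z,sd in(("col",col,(380,240,432,290),.14,[[331.1,244.8],[352.8,252.8],[362.8,243.4],[341.7,236.2]]),
                     ("loose",loo,(220,245,270,292),.074,[[270.3,206.3],[285,210.7],[294.3,208.7],[280.7,203.7]])):
    b,a=face(t,box);print(nm,"mask box",b.round(1).tolist(),a)
    print(" hand",hand.round(1).tolist())
    for c in(b,hand):
        w=plane("top",c,z);e=w[[1,2,3,0]]-w
        print(" ctr",w.mean(0)," edges",np.linalg.norm(e,axis=1),"ang",np.degrees(np.arctan2(e[:,1],e[:,0])))
    print(" tri centre",tri([hand.mean(0)],[np.mean(sd,0)]))
tot=np.array([[70,140],[237,48],[365,290],[193,382]])/3+[185,208]
w=plane("top",tot,.044);e=w[[1,2,3,0]]-w
print("tote",w,w.mean(0),np.linalg.norm(e,axis=1),np.degrees(np.arctan2(e[:,1],e[:,0])))
hs=cv2.cvtColor(t,cv2.COLOR_BGR2HSV);m=cv2.inRange(hs,(0,0,30),(180,75,125));k=np.zeros_like(m);k[205:345,190:315]=m[205:345,190:315]
k=cv2.morphologyEx(k,cv2.MORPH_OPEN,np.ones((4,4)));c=max(cv2.findContours(k,0,2)[0],key=cv2.contourArea)
print("tote poly",cv2.approxPolyDP(cv2.convexHull(c),4,True).reshape(-1,2).tolist())
# rim check from two views: corners near grip end
print("rim tri",tri([tot[3],tot[2],tot[1]],[[16/3+235,(515-400)/3+193],[140/3+235,(553-400)/3+193],[248/3+235,(460-400)/3+193]]))
# grip top corners: top crop and side crop
print("grip tri",tri([[(248)/3+185,(365)/3+208]],[[41/3+235,(500-400)/3+193]]))
g=np.array([[246,369],[322,332]])/3+[185,208];print("grip outer edge@.082",plane("top",g,.082))
E
```

```text
col mask box [[391.1000061035156, 260.20001220703125], [418.20001220703125, 247.39999389648438], [428.6000061035156, 269.3999938964844], [401.3999938964844, 282.20001220703125]] 668.5
 hand [[390.8, 259.2], [417.5, 247.5], [427.5, 269.7], [400.3, 281.7]]
 ctr [ 0.5704 -0.1881  0.14  ]  edges [0.0635 0.0506 0.0632 0.0503] ang [ -64.9856 -155.8892  114.7424   24.4099]
 ctr [ 0.571  -0.1864  0.14  ]  edges [0.0616 0.0506 0.0626 0.0505] ang [ -66.5226 -156.8233  113.4109   22.064 ]
 tri centre [[ 0.5721 -0.1873  0.1366  0.0017]]
loose mask box [[227.1999969482422, 268.29998779296875], [249.8000030517578, 251.39999389648438], [263.1000061035156, 269.20001220703125], [240.60000610351562, 286.1000061035156]] 570.5
 hand [[226.7, 268.7], [249.0, 251.3], [264.3, 268.0], [242.3, 286.0]]
 ctr [0.5686 0.1614 0.074 ]  edges [0.0618 0.0492 0.0615 0.0491] ang [ -52.5865 -142.6406  127.3024   37.7263]
 ctr [0.5692 0.1605 0.074 ]  edges [0.0619 0.0502 0.0619 0.0517] ang [ -51.6244 -136.9776  129.7479   42.884 ]
 tri centre [[0.5708 0.1596 0.0747 0.0038]]
tote [[0.6033 0.2492 0.044 ]
 [0.6737 0.1241 0.044 ]
 [0.4918 0.0268 0.044 ]
 [0.4235 0.1536 0.044 ]] [0.5481 0.1384 0.044 ] [0.1436 0.2063 0.144  0.2037] [ -60.6568 -151.874   118.3271   28.0147]
tote poly [[264, 225], [306, 306], [273, 331], [249, 335], [194, 256], [198, 243]]
rim tri [[0.4242 0.1535 0.0413 0.0017]
 [0.4941 0.0258 0.0431 0.0051]
 [0.6761 0.1239 0.0382 0.0029]]
grip tri [[0.4364 0.1103 0.0777 0.    ]]
grip outer edge@.082 [[0.4336 0.1114 0.082 ]
 [0.4602 0.0572 0.082 ]]
```

```bash
cat >> h.py <<'E'
def down(yaw,pos):
    """tool-down orientation closing along yaw (deg), of the two half turns the one with the smaller last joint"""
    best=None
    for f in(0,180):
        a=np.radians(yaw+f);c,s=np.cos(a),np.sin(a);R=np.array([[-s,c,0],[c,s,0],[0,0,-1]])
        R[:,0],R[:,1],R[:,2]=(-s,c,0),(c,s,0),(0,0,-1)
        q=ctrl.ik(pos,R)
        if q is not None and(best is None or abs(q[5])<best[0]):best=(abs(q[5]),R,q)
    return best[1],best[2]
E
python3 - <<'E'
from h import *
np.set_printoptions(precision=3,suppress=True)
L=np.array([.569,.161]);C=np.array([.571,-.1875])
R,q=down(37.5,[*L,.16]);print(q)
y0=np.degrees(np.arctan2(R[1,1],R[0,1]))
R2,q2=down(24,[*C,.26]);print(q2,R[:,1]@R2[:,1])
ctrl.goto([*L,.16],R)
ctrl.move_l([*L,.038],.1,contact_N=8)
print(ctrl.current_tool_pos(),ctrl.current_contact_force())
ctrl.command_gripper(0.0)
print("grip",ctrl.current_grip_width()*91,ctrl.current_grasp_force())
z0=ctrl.current_tool_pos()[2]
ctrl.move_l([*L,z0+.22],.15)
print("lifted",ctrl.current_tool_pos(),ctrl.current_grip_width()*91,ctrl.current_grasp_force(),ctrl.current_contact_force(),ctrl.current_t())
for n,b in(("top",(130,150,450,350)),("side",(200,120,420,320))):
    cv2.imwrite(f"pics/{n}1.png",ctrl.read_camera(n))
E
python3 - <<'E'
import cv2,numpy as np
a=cv2.imread("pics/top1.png")[140:360,170:330];b=cv2.imread("pics/side1.png")[80:300,200:400]
cv2.imwrite("pics/m1.png",cv2.resize(np.hstack([a,b]),None,fx=2.2,fy=2.2))
E
```

```text
[ 10.014  28.809  85.726  -0.     65.466 -27.486]
[-23.87   24.041  76.94   -0.     79.018 -47.87 ] 0.9723699203976766
[0.569 0.161 0.039] [ 0.457  0.132 -0.205]
grip 49.78001950472478 30.000118017196655
lifted [0.569 0.161 0.257] 49.71455231504251 29.99981313943863 [ 0.523  0.018 -1.389] 5.6917
```

View pics/m1.png

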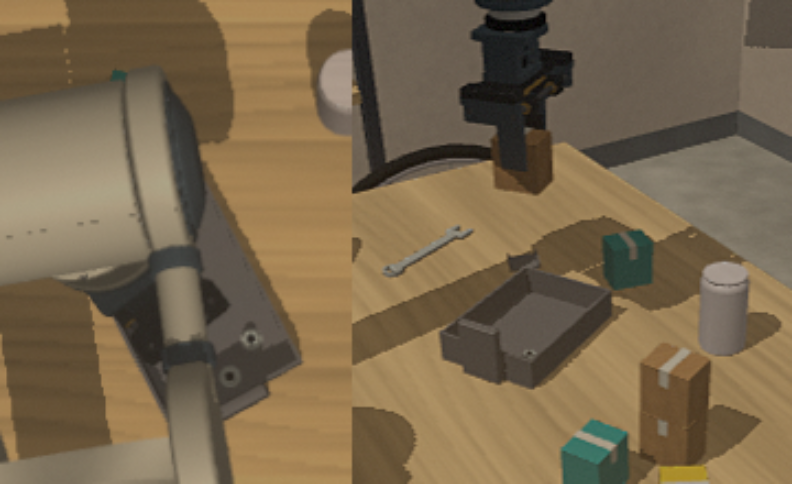

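The carton is held upright and level between the pads (side crop about (523,160)). The tote and column are undisturbed. Placing it now.

```bash
python3 - <<'E'
from h import *
np.set_printoptions(precision=4,suppress=True)
C=np.array([.571,-.1875])
R,q=down(24,[*C,.26])
ctrl.goto([*C,.257],R)
ctrl.move_l([*C,.190],.1)
print(ctrl.current_tool_pos())
print(ctrl.move_l([*C,.172],.02,contact_N=2.5),ctrl.current_tool_pos(),ctrl.current_contact_force())
ctrl.sleep(.2);ctrl.command_gripper(.8);ctrl.sleep(.2)
ctrl.move_l([*C,.30],.15)
ctrl.goto([.40,.0865,.30],down(28,[.40,.0865,.3])[0]);ctrl.sleep(.2)
print(ctrl.current_t())
t=ctrl.read_camera("top");s=ctrl.read_camera("side");cv2.imwrite("pics/top2.png",t);cv2.imwrite("pics/side2.png",s)
b,a=face(t,(375,235,440,292));w=plane("top",b,.21);e=w[[1,2,3,0]]-w
print(b.round(1).tolist(),a,w.mean(0),np.linalg.norm(e,axis=1),np.degrees(np.arctan2(e[:,1],e[:,0])))
A=cv2.resize(t[200:340,180:440],None,fx=2,fy=2);B=cv2.resize(s[170:310,320:400],None,fx=2,fy=2)
cv2.imwrite("pics/m2.png",np.hstack([A,B]))
E
```

```text
[ 0.5714 -0.1875  0.1905]
True [ 0.5709 -0.1875  0.174 ] [ 0.3088 -0.307   4.4495]
12.0333
[[396.0, 256.5], [425.1000061035156, 243.5], [435.79998779296875, 267.5], [406.70001220703125, 280.5]] 759.5 [ 0.5681 -0.1876  0.21  ] [0.0636 0.0514 0.0633 0.0511] [ -66.2085 -157.2343  113.492    23.0922]
```

View pics/m2.png

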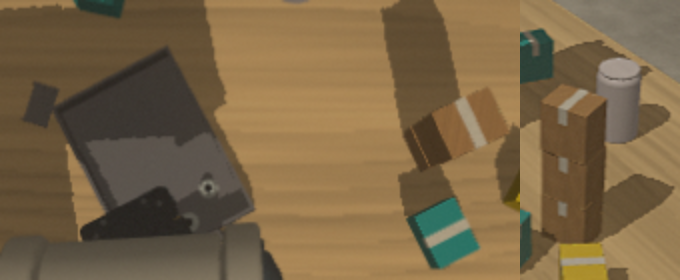

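The third carton sits square on the column: it measures (0.568,-0.188), yaw 23°, against (0.570,-0.188), 24.4° for the one below, top face about (416,262) px. The tote is unmoved. Next I check IK for the tilt.

```bash
cat >> h.py <<'E'
from scipy.spatial.transform import Rotation as Ro
YAW,G=28.,np.array([.451,.0865])
def tilted(R0,th,dyaw=0):
    W=Ro.from_euler("z",YAW,degrees=True);T=Ro.from_rotvec(np.radians(th)*np.array([-1,1,0])/2**.5)
    return (Ro.from_euler("z",dyaw,degrees=True)*W*T*W.inv()).as_matrix()@R0
E
python3 - <<'E'
from h import *
np.set_printoptions(precision=1,suppress=True)
a=np.radians(YAW)
for f in(0,np.pi):
    c,s=np.cos(a+f),np.sin(a+f);R=np.array([[-s,c,0],[c,s,0],[0,0,-1.]]);print("f",f,ctrl.ik([*G,.049],R))
    for p in([.451,.0865,.36],[.50,.0865,.36],[.42,.0865,.34]):
        for th in(32,38):print(p,th,ctrl.ik(p,tilted(R,th)))
E
```

```text
f 0 [  3.4  30.2 110.   -0.   39.8 -24.6]
[0.451, 0.0865, 0.36] 32 [ 21.7  19.5  76.9 -25.2 103.6  -7.9]
[0.451, 0.0865, 0.36] 38 [ 24.   22.2  75.9 -29.  106.7  -6.3]
[0.5, 0.0865, 0.36] 32 [ 20.   23.4  70.7 -26.  104.9 -10.5]
[0.5, 0.0865, 0.36] 38 [ 22.2  26.   69.6 -30.1 108.1  -9.2]
[0.42, 0.0865, 0.34] 32 [ 22.9  17.9  82.5 -24.4 100.4  -5.1]
[0.42, 0.0865, 0.34] 38 [ 25.3  20.8  81.4 -28.  103.8  -3.1]
f 3.141592653589793 [  3.4  30.2 110.   -0.   39.8 155.4]
[0.451, 0.0865, 0.36] 32 [ 21.7  19.5  76.9 -25.2 103.6 172.1]
[0.451, 0.0865, 0.36] 38 [ 24.   22.2  75.9 -29.  106.7 173.7]
[0.5, 0.0865, 0.36] 32 [ 20.   23.4  70.7 -26.  104.9 169.5]
[0.5, 0.0865, 0.36] 38 [ 22.2  26.   69.6 -30.1 108.1 170.8]
[0.42, 0.0865, 0.34] 32 [ 22.9  17.9  82.5 -24.4 100.4 174.9]
[0.42, 0.0865, 0.34] 38 None
```

```bash
python3 - <<'E'
from h import *
np.set_printoptions(precision=4,suppress=True)
R,q=down(YAW,[*G,.16])
ctrl.goto([*G,.16],R)
ctrl.command_gripper(.7)
print(ctrl.move_l([*G,.050],.08,contact_N=6),ctrl.current_tool_pos())
ctrl.command_gripper(0.0)
print("grip",ctrl.current_grip_width()*91,ctrl.current_grasp_force(),ctrl.current_contact_force())
ctrl.move_l([*G,.10],.04)
ctrl.move_l([*G,.30],.1)
print(ctrl.current_grip_width()*91,ctrl.current_grasp_force(),ctrl.current_contact_force(),ctrl.current_wrist_torque(),ctrl.current_t())
ctrl.sleep(.3)
t=ctrl.read_camera("top");s=ctrl.read_camera("side")
cv2.imwrite("pics/m3.png",cv2.resize(np.hstack([t[120:360,160:440],s[60:300,180:380]]),None,fx=1.6,fy=1.6))
E
```

```text
False [0.4513 0.0865 0.0503]
grip 13.884784864142208 29.988110661506653 [ 0.9889  0.8099 -0.0044]
13.779458415130785 29.992852807044983 [ 0.5234  0.2905 -2.8878] [-0.2034  0.2116  0.0854] 19.0417
```

View pics/m3.png

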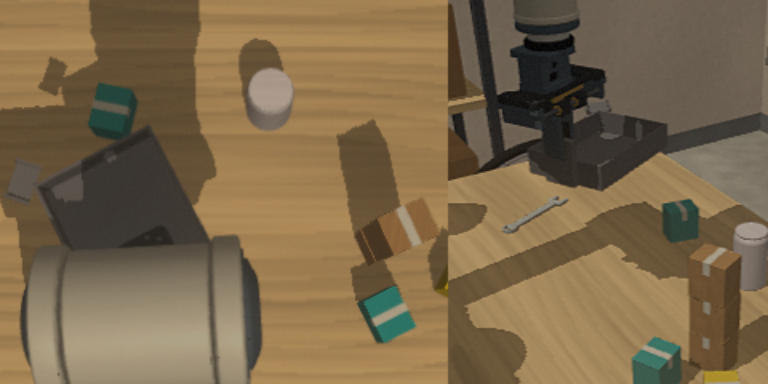

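The tote is held level in the air (side crop about (600,150)), and the stack and bystanders are untouched. Tilting in stages now.

```bash
python3 - <<'E'
from h import *
np.set_printoptions(precision=3,suppress=True)
R,_=down(YAW,[*G,.30]);
for i,th in enumerate((9,18,26,33)):
    ctrl.move_l([*G,.315+.015*i],.012,ori=tilted(R,th))
ctrl.sleep(1.5)
print(ctrl.current_tool_pos(),ctrl.current_grip_width()*91,ctrl.current_grasp_force(),ctrl.current_contact_force(),ctrl.current_t())
t=ctrl.read_camera("top");s=ctrl.read_camera("side");cv2.imwrite("pics/top4.png",t);cv2.imwrite("pics/side4.png",s)
M=np.zeros((600,800,3),np.uint8)
M[:,:400]=cv2.resize(t[130:310,170:290],(400,600));M[:,400:]=cv2.resize(s[60:240,180:300],(400,600))
cv2.imwrite("pics/m4.png",M)
E
```

```text
[0.451 0.087 0.36 ] 13.81473915835525 29.98782455921173 [-0.173  0.513 -2.741] 26.5417
```

View pics/m4.png

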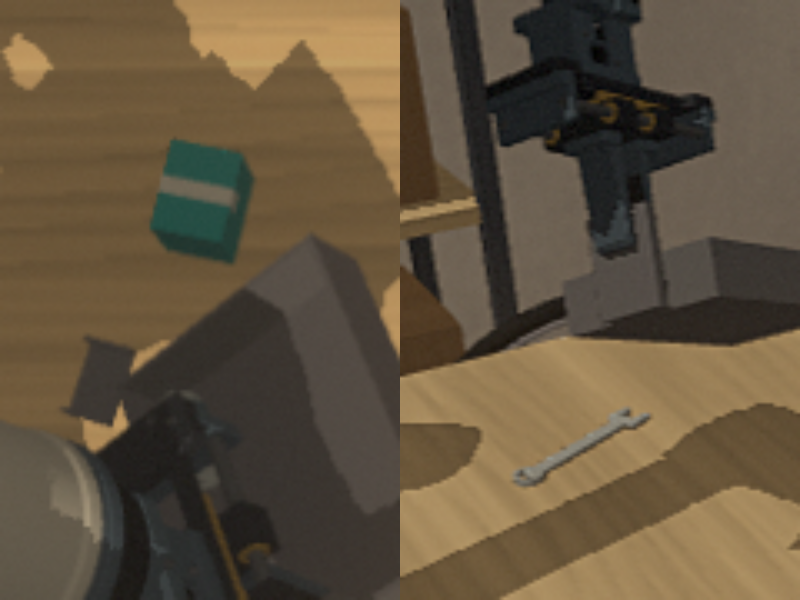

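The tote is tilted and held. The visible floor (upper and right part, crop about (300,350)) shows no nuts, but the gripper hides the lip corner at about (140,390). I'll swing the held tote about the vertical so the top camera can see that corner.

```bash
python3 - <<'E'
from h import *
np.set_printoptions(precision=3,suppress=True)
R,_=down(YAW,[*G,.30]);a=np.radians(YAW);c,s=np.cos(a),np.sin(a);R=np.array([[-s,c,0],[c,s,0],[0,0,-1.]])
P=[.40,.12,.40]
print(ctrl.ik(P,tilted(R,33,-45)),ctrl.current_q())
ctrl.move_l(P,.02,ori=tilted(R,33,-45))
ctrl.sleep(.5)
print(ctrl.current_tool_pos(),ctrl.current_grip_width()*91,ctrl.current_grasp_force(),ctrl.current_t())
# expected tote corner pixel (tool grasp point -> tote frame)
Rt=tilted(Ro.from_euler("z",YAW,degrees=True).as_matrix(),33,-45);g=np.array(ctrl.current_tool_pos())-.019*ctrl.current_eef_rot()[:,2]
def pix(p,n="top"):
    k=ctrl.camera_params(n);M=np.linalg.inv(k["pose"]);v=M[:3,:3]@p+M[:3,3];v=v*[1,-1,-1]
    K=np.array([[k["fx"],0,k["cx"]],[0,k["fy"],k["cy"]],[0,0,1.]]);return cv2.projectPoints(v.reshape(1,3),np.zeros(3),np.zeros(3),K,np.array(k["D"],float))[0].ravel()
for q in([101,71,4],[41,71,4],[101,11,4],[41,11,4]):
    w=g+Rt@((np.array(q)-[-112,0,68])/1e3);print(q,w,pix(w))
t=ctrl.read_camera("top");cv2.imwrite("pics/top5.png",t)
cv2.imwrite("pics/m5.png",cv2.resize(t[100:280,160:360],(800,600) if 0 else (660,594)))
E
```

```text
[ 14.62   21.548  68.157  -8.574 122.287  29.114] [ 22.092  19.936  76.755 -25.835 104.09   -7.633]
[0.4  0.12 0.4 ] 14.16278866192608 29.98772442340851 30.9417
[101, 71, 4] [0.574 0.099 0.253] [267.21  255.833]
[41, 71, 4] [0.523 0.12  0.276] [254.454 282.243]
[101, 11, 4] [0.563 0.045 0.276] [295.829 260.536]
[41, 11, 4] [0.511 0.066 0.299] [283.58  287.779]
```

View pics/m5.png

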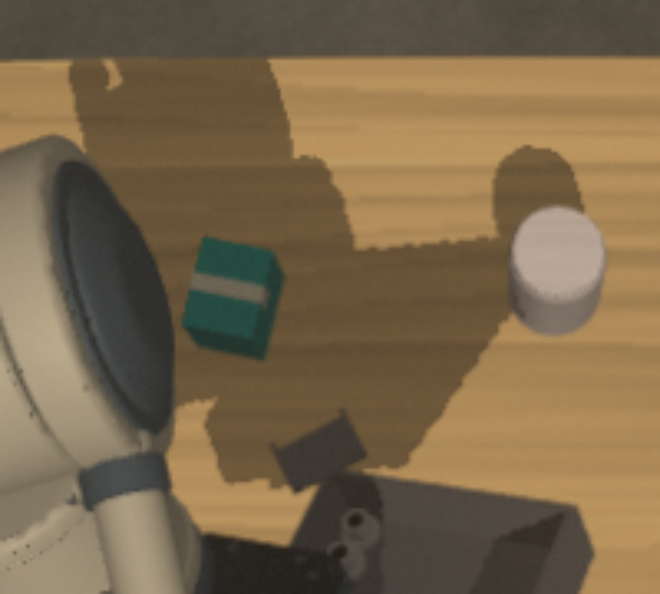

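Two nuts are visible in the lip corner, at about (268,259) and (264,268) px against the predicted corner (267,256). The third must be behind the gripper, so I'll swing further and tilt a bit more.

```bash
cat >> h.py <<'E'
a=np.radians(YAW);R0=np.array([[-np.sin(a),np.cos(a),0],[np.cos(a),np.sin(a),0],[0,0,-1.]])
def pix(p,n="top"):
    k=ctrl.camera_params(n);M=np.linalg.inv(k["pose"]);v=(M[:3,:3]@p+M[:3,3])*[1,-1,-1]
    K=np.array([[k["fx"],0,k["cx"]],[0,k["fy"],k["cy"]],[0,0,1.]]);return cv2.projectPoints(v.reshape(1,3),np.zeros(3),np.zeros(3),K,np.array(k["D"],float))[0].ravel()
def totepix(q,th,dy):
    Rt=tilted(Ro.from_euler("z",YAW,degrees=True).as_matrix(),th,dy);g=np.array(ctrl.current_tool_pos())-.019*np.array(ctrl.current_eef_rot())[:,2]
    return pix(g+Rt@((np.array(q)-[-112,0,68])/1e3))
E
python3 - <<'E'
from h import *
np.set_printoptions(precision=2,suppress=True)
P=[.37,.16,.40];D=-80
print(ctrl.ik(P,tilted(R0,38,D)))
ctrl.move_l(P,.02,ori=tilted(R0,38,D));ctrl.sleep(.8)
print(ctrl.current_tool_pos(),ctrl.current_grip_width()*91,ctrl.current_grasp_force(),ctrl.current_t())
t=ctrl.read_camera("top");cv2.imwrite("pics/top6.png",t)
for q in([101,71,4],[41,71,4],[101,11,4],[41,11,4],[90,60,18],[68,60,18],[46,60,18],[90,38,18]):print(q,totepix(q,38,D))
cv2.imwrite("pics/m6.png",cv2.resize(t[190:330,200:360],None,fx=4,fy=4))
E
```

```text
[  7.15  21.48  70.95  10.5  124.27  62.19]
[0.37 0.16 0.4 ] 14.014476644756874 29.986954629421234 34.4417
[101, 71, 4] [296.32 302.84]
[41, 71, 4] [270.45 317.57]
[101, 11, 4] [316.81 323.42]
[41, 11, 4] [290.73 339.21]
[90, 60, 18] [295.76 304.33]
[68, 60, 18] [286.24 309.77]
[46, 60, 18] [276.52 315.31]
[90, 38, 18] [303.28 311.91]
```

View pics/m6.png

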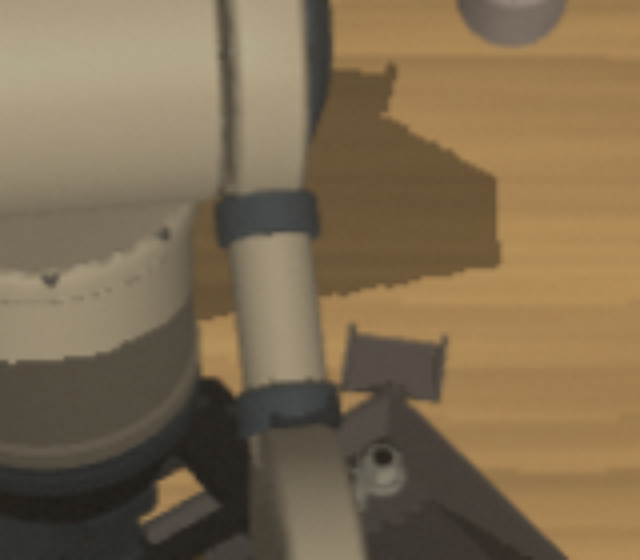

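The first nut is in the corner at (295,306) px and the second is behind it along the +y wall, partly hidden by the wrist. Slightly less tilt keeps the nuts in place and moves the gripper body out of the view.

```bash
python3 - <<'E'
from h import *
np.set_printoptions(precision=2,suppress=True)
P=[.39,.12,.38];D=-50;T=24
ctrl.move_l(P,.015,ori=tilted(R0,T,D));ctrl.sleep(.6)
print(ctrl.current_tool_pos(),ctrl.current_grip_width()*91,ctrl.current_grasp_force(),ctrl.current_t())
t=ctrl.read_camera("top");cv2.imwrite("pics/top7.png",t)
for q in([101,71,4],[41,71,4],[101,11,4],[41,11,4],[90,60,18],[68,60,18],[46,60,18],[90,38,18]):print(q,totepix(q,T,D))
cv2.imwrite("pics/m7.png",cv2.resize(t[200:340,220:360],None,fx=4,fy=4,interpolation=cv2.INTER_CUBIC))
E
```

```text
[0.39 0.12 0.38] 13.627415376525246 29.98940259218216 38.5083
[101, 71, 4] [270.73 251.79]
[41, 71, 4] [256.59 278.96]
[101, 11, 4] [299.6  260.95]
[41, 11, 4] [285.85 288.91]
[90, 60, 18] [271.74 254.64]
[68, 60, 18] [266.53 264.68]
[46, 60, 18] [261.24 274.9 ]
[90, 38, 18] [282.4  258.05]
```

View pics/m7.png

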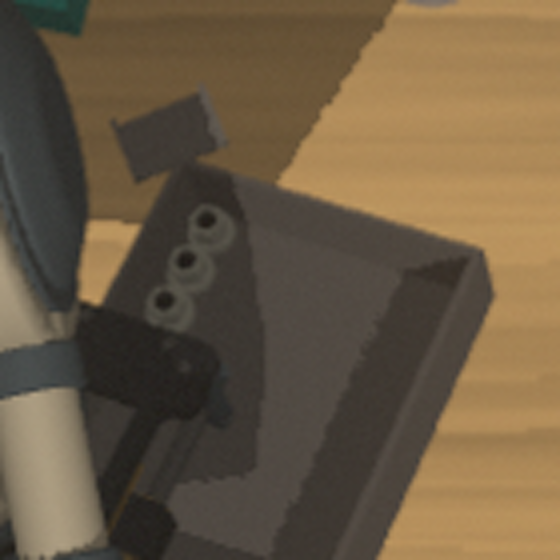

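All three nuts rest in a row from the lip corner along the +y wall, at about (272,255), (266.5,265.5) and (261,276) px. The predicted touching-row positions are (271.7,254.6), (266.5,264.7) and (261.2,274.9), which puts the farthest nut about 55–57 mm from the corner, inside the 60 mm limit. Handing in.

```bash
python3 -c "
from bench import ctrl
print(ctrl.current_grasp_force(),ctrl.current_t(),ctrl.sign_off())"
```

```text
the job is handed in; nothing more can be done
29.989420473575592 38.5583 None
```

I handed the job in at 38.6 s, with no verdict returned: the carton is stacked squarely on the column and released, and the tote is held in the air with all three nuts in the lip corner, the farthest about 55–57 mm out against the 60 mm limit.

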